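# Test the hand lamps' push switches and reject the dead ones

## Task

Test the three hand lamps from the robot's left to its right by pressing each one's push button fully home, holding it there a moment and letting go, firmly but without breaking it. Leave every lamp whose button stays down where it lies, button down; any whose button springs back up has failed, so lay it flat and right way up on the floor of the steel reject tray, without dropping it and without stacking. You may set a failed lamp aside at once or when all are tested; leave the other things on the bench where they are.

Things in the scene. Friction and masses are not known exactly. Their poses are not given: they have to be found in the camera images.
- lamp_a_center (a point): centre (half-way up, 22 mm over the underside) of the leftmost (largest y) of three alike hand lamps: grey slab 150 x 52 x 44 mm (x, y, z), 0.3 kg, lying flat. x runs along it from the button end to the glass-window end, where a wire loop ends 90 mm from the centre; z up. Grip it across its 52 mm width near the centre. Nothing outside shows whether its switch works; one or two of the three have failed.
- lamp_a_button: centre of the top of lamp_a's black push button, 27 mm across, 45 mm from lamp centre to -x. Top 36 mm over lamp centre (14 proud); 12 mm travel down to a hard stop. Spring 1.6 to 4 N. Sound switch: pressed to the stop for 0.2 s it catches, and stays down (2 to 4 mm above the stop) when let go. Failed: springs right back up. 8 to 14 N presses it home; over 60 N breaks it.
- lamp_b_center (a point): centre (half-way up, 22 mm over the underside) of the middle of three alike hand lamps: grey slab 150 x 52 x 44 mm (x, y, z), 0.3 kg, lying flat. x runs along it from the button end to the glass-window end, where a wire loop ends 90 mm from the centre; z up. Grip it across its 52 mm width near the centre. Nothing outside shows whether its switch works; one or two of the three have failed.
- lamp_b_button: centre of the top of lamp_b's black push button, 27 mm across, 45 mm from lamp centre to -x. Top 36 mm over lamp centre (14 proud); 12 mm travel down to a hard stop. Spring 1.6 to 4 N. Sound switch: pressed to the stop for 0.2 s it catches, and stays down (2 to 4 mm above the stop) when let go. Failed: springs right back up. 8 to 14 N presses it home; over 60 N breaks it.
- lamp_c_center (a point): centre (half-way up, 22 mm over the underside) of the rightmost (smallest y) of three alike hand lamps: grey slab 150 x 52 x 44 mm (x, y, z), 0.3 kg, lying flat. x runs along it from the button end to the glass-window end, where a wire loop ends 90 mm from the centre; z up. Grip it across its 52 mm width near the centre. Nothing outside shows whether its switch works; one or two of the three have failed.
- lamp_c_button: centre of the top of lamp_c's black push button, 27 mm across, 45 mm from lamp centre to -x. Top 36 mm over lamp centre (14 proud); 12 mm travel down to a hard stop. Spring 1.6 to 4 N. Sound switch: pressed to the stop for 0.2 s it catches, and stays down (2 to 4 mm above the stop) when let go. Failed: springs right back up. 8 to 14 N presses it home; over 60 N breaks it.
- tray: open steel reject tray, fixed to the bench, right of the lamps: 210 x 260 x 45 mm outside (x, y, z), walls and floor 5 mm, so 200 x 250 mm inside; origin under its centre, z up. Two lamps fit side by side, along the tray's x, at y = +60 and -60 mm.
- socket_tall: bystander: upright steel socket, 30 mm diameter, 62 mm tall, origin under its centre; stands among the lamps
- socket_short: bystander: upright steel socket, 33 mm diameter, 40 mm tall, origin under its centre; stands among the lamps
- tape_roll: bystander: roll of tape lying flat, 100 mm across, 48 mm high, origin under its centre
- wrench: bystander: steel wrench lying flat, 200 mm long along its x, thin
- screwdriver: bystander: screwdriver lying flat, 200 mm long along its x
- spray_can: bystander: standing can, 60 mm diameter, 170 mm tall, origin under its centre
- grease_jar: bystander: standing jar, 80 mm diameter, 80 mm tall, origin under its centre
Things that resemble listed ones, but are neither listed nor needed, are in the scene too. Leave any orange look-alike of the part that bears lamp_b_center alone.

How it is judged (in metres and radians):
On the way, in this order (a step that is already met when the one before it is completed fails the run):
1. the leftmost lamp's button is pressed home (within 2 mm of its stop) (z of lamp_a_button in the frame of lamp_a_center below 0.026 m and contact force between the fingers and lamp_a_button above 0.5 N), for 0.05 s.
2. the middle lamp's button is pressed home (within 2 mm of its stop) (z of lamp_b_button in the frame of lamp_b_center below 0.026 m and contact force between the fingers and lamp_b_button above 0.5 N), for 0.05 s.
3. the rightmost lamp's button is pressed home (within 2 mm of its stop) (z of lamp_c_button in the frame of lamp_c_center below 0.026 m and contact force between the fingers and lamp_c_button above 0.5 N), for 0.05 s.
At the end, for the whole second after the job is handed in: Every lamp is at rest and level: either its button stayed down (top under 29.5 mm over the centre) and its centre is within 40 mm of its start, or its button is up (over 33 mm) and it lies on the tray floor, centre within 90 mm (x) and 120 mm (y) of the tray's (((z of lamp_a_button in the frame of lamp_a_center below 0.0295 m and distance of lamp_a_center from where it was at the start of the episode below 0.04 m and angle between lamp_a_center's own z axis and vertical below 0.15 rad) or (z of lamp_a_button in the frame of lamp_a_center above 0.033 m and x of lamp_a_center in the frame of tray between -0.09 and 0.09 m and y of lamp_a_center in the frame of tray between -0.12 and 0.12 m and z of lamp_a_center in the frame of tray between 0.015 and 0.04 m and angle between lamp_a_center's own z axis and vertical below 0.15 rad)) and ((z of lamp_b_button in the frame of lamp_b_center below 0.0295 m and distance of lamp_b_center from where it was at the start of the episode below 0.04 m and angle between lamp_b_center's own z axis and vertical below 0.15 rad) or (z of lamp_b_button in the frame of lamp_b_center above 0.033 m and x of lamp_b_center in the frame of tray between -0.09 and 0.09 m and y of lamp_b_center in the frame of tray between -0.12 and 0.12 m and z of lamp_b_center in the frame of tray between 0.015 and 0.04 m and angle between lamp_b_center's own z axis and vertical below 0.15 rad)) and ((z of lamp_c_button in the frame of lamp_c_center below 0.0295 m and distance of lamp_c_center from where it was at the start of the episode below 0.04 m and angle between lamp_c_center's own z axis and vertical below 0.15 rad) or (z of lamp_c_button in the frame of lamp_c_center above 0.033 m and x of lamp_c_center in the frame of tray between -0.09 and 0.09 m and y of lamp_c_center in the frame of tray between -0.12 and 0.12 m and z of lamp_c_center in the frame of tray between 0.015 and 0.04 m and angle between lamp_c_center's own z axis and vertical below 0.15 rad)) and linear speed of each of lamp_a_button, lamp_b_button, lamp_c_button below 0.02 m/s); the robot touches nothing.
It fails at once if a button is pressed with more than 60 N (contact force between the fingers and lamp_a_button above 60 N or contact force between the fingers and lamp_b_button above 60 N or contact force between the fingers and lamp_c_button above 60 N).
It fails at once if a lamp is dropped or thrown (its button moves faster than 1.2 m/s) (linear speed of any of lamp_a_button, lamp_b_button, lamp_c_button above 1.2 m/s).
It fails at once if a bystander is moved by more than 30 mm or, standing, toppled (distance of any of socket_tall, socket_short, tape_roll, wrench, screwdriver, spray_can, grease_jar from where it was at the start of the episode above 0.03 m or angle between any of socket_tall, socket_short, spray_can, grease_jar's own z axis and vertical above 0.5 rad).
It also fails if it takes over 72 s, if anything falls off the work surface, if the arm or the gripper's body presses on something with over 40 N, if the wrist force passes 120 N, or if a joint passes its speed limit or range.

## Robot

A 7-joint arm with a two-finger parallel gripper is mounted at the origin on the work surface. World frame = base frame: x ahead of the robot, y to its left, z up, the work surface at z = 0. Lengths are in m, angles in degrees, forces in N, time in s.
With the tool pointing down it reaches from about 0.4 to 0.925 m from the base axis. Payload 5.6 kg.
Tool frame: the origin (TCP) lies on the centre line of the jaws, within the pads' length; the fingertips stand 22 mm ahead of it and the grasp point (between the pads) lies 3 mm ahead of it; z points along the fingers, y is the direction in which the jaws open and shut (so a half turn about z gives the same grasp; the last joint's range is limited). The gripper opens to 85 mm and grips with 20 to 120 N. Pads are 22 mm wide; open, the fingers measure 114 mm over their backs; the gripper's body (76 mm by 85 mm) begins 54 mm behind the grasp point. The pads swing forward as they close: fully open they stand 13 mm farther back than shut.
Start: joints at [-67.666, 26.786, -0.665, 91.828, 0.344, 61.387, -3.226], TCP at [0.273, 0.59, 0.214] pointing down, gripper open.
Joint ranges: [-144.91, 144.91], [-17.63, 115.5], [-89.93, 88.59], [15.96, 139.68], [-74.01, 254.01], [8.47, 105.57], [-167.45, 167.45]. Speed limits (degrees/s): [147.25, 147.25, 180, 180, 180, 180, 180].

## Interface

Orientations are given as [roll, pitch, yaw] about the fixed x, y, z axes, in that order (R = Rz(yaw) Ry(pitch) Rx(roll)).
In Python, from workcell import arm gives the robot as it stands.
- The arm moves only by the shell command python3 -m handwheel 'ROWS' [FORCE]. ROWS is a JSON object of lists of equal length, an entry for each row: "delta_pos": the shift along the world's x, y, z in mm, a list of three; "turn": the turn, a rotation vector about the world's x, y, z in degrees, a list of three; "gripper": the opening, from 0 (shut) to 1 (fully open). In form: {"delta_pos": [[dx, dy, dz], ...], "turn": [[ax, ay, az], ...], "gripper": [gripper, ...]}. A call has 1 to 12 rows; each row shifts and turns the commanded pose from where the row before left it; what a row does not reach is not made up. A row lasts 1/10 s, in which the tool goes at most 50 mm and 8.59 degrees, less where a joint would pass 70% of its speed; a pose out of reach is approached as far as the arm can. A call with a gripper value outside its range is refused whole. The fingers move at their own pace and stop on an object; FORCE is the grip in N (left out, the last holds). Time passes only in rows, so rows that do not move let the fingers close. It gives the time, the measured TCP pose, the force and the opening at its end, in the units of the state.
- arm.read_state(): the state, without advancing time (a new reading comes with each control period).
- arm.camera(name): name is "scene" or "top" or "wrist"; returns a dict with "pixels" (384x512x3 uint8, blue, green, red), "fx", "fy", "cx", "cy" (pixels), "R" (3x3) and "t" (3): a world point X has camera coordinates R X + t; the wrist camera has in their place "T_tool_cam" (4x4, takes a point from camera to tool coordinates, whose origin is the TCP and whose axes are the flange's). Camera axes: x right, y down, z forward; pixel columns grow to the right and rows downward; lengths in m; the calibration is good to about 2 mm. The wrist camera is an equidistant fisheye: a pixel r from the principal point sees the ray r / f radians off the axis. A picture is of the moment at which its call begins: read the wrist's pose just before it. There is no depth.
- arm.finish_job(): hands the job in, once; it reports no verdict.
The state is a dict: "time": time; "joints": joint angles; "qvel": joint speeds; "effort": joint torques, N m; "position": TCP position; "tcp_rot": TCP orientation; "contact_force": force on the tool from outside, world axes, zero at the start; "moment": the same for the moment, N m; "gripper_width": finger opening in m.
Only numpy, scipy, OpenCV 4.12 (cv2) and the standard library are available. Lean on these libraries where they do the work, as an engineer would, in place of code of your own. Each camera call takes 0.05 s, during which the arm holds its last target. There are 200 camera calls.

## Working session

There is one attempt and no reset: what is moved stays moved. The work goes in short steps, Python scripts to look and compute and a shell command to move; the robot and the scene stay as the last step left them, time stands still between calls to the robot, and variables do not carry over. Pictures are saved under pics/ and viewed, about 8 in all and at most 12, crops included, and the job is handed in when it is done.

```bash
mkdir -p pics; ls; cat > h.py <<'E'
import numpy as np, cv2
from workcell import arm
def ray(c,u,v):
    d=c['R'].T@np.array([(u-c['cx'])/c['fx'],(v-c['cy'])/c['fy'],1]); o=-c['R'].T@c['t']; return o,d
def onz(c,u,v,z):
    o,d=ray(c,u,v); return o+d*(z-o[2])/d[2]
def proj(c,X):
    p=c['R']@np.array(X)+c['t']; return c['fx']*p[0]/p[2]+c['cx'], c['fy']*p[1]/p[2]+c['cy']
E
python3 - <<'E'
from h import *
import pickle
for n in ['top','scene']:
    c=arm.camera(n); pickle.dump(c,open(n+'.pkl','wb')); c['R']=np.array(c['R']);c['t']=np.array(c['t'])
    cv2.imwrite(f'pics/{n}0.png',cv2.resize(c['pixels'],None,fx=1.5,fy=1.5,interpolation=cv2.INTER_CUBIC))
    print(n,c['fx'],c['cx'],c['cy'],(-c['R'].T@c['t']).round(3))
    print(c['R'].round(3))
print(arm.read_state())
E
```

```text
pics
top 351.38374690044276 264.8419348073577 188.22940578104289 [0.442 0.095 0.895]
[[-0.02  -0.999  0.028]
 [-0.994  0.017 -0.111]
 [ 0.111 -0.03  -0.993]]
scene 363.0871372381753 251.90961753135875 194.949757995402 [1.134 0.054 0.711]
[[ 0.02   1.     0.002]
 [ 0.718 -0.013 -0.696]
 [-0.696  0.015 -0.718]]
{'time': 0.1, 'joints': array([-67.66653585,  26.83194067,  -0.66553975,  91.87717967,
         0.34238923,  61.38632737,  -3.22809956]), 'qvel': array([ 0.04005976, -0.10287307,  0.02112641, -0.2054633 ,  0.0644352 ,
        0.04743055,  0.01988015]), 'effort': array([ 6.15627432e-04, -5.33519411e+01,  2.13173922e-02, -2.51964730e+01,
        1.14610250e-02,  4.29837004e-03,  4.60917661e-06]), 'position': array([0.27243526, 0.5895527 , 0.21341134]), 'tcp_rot': array([-1.79906683e+02,  5.16482185e-03,  1.55196792e+02]), 'contact_force': array([ 0.17541093, -0.14913748,  0.84907268]), 'moment': array([-0.0204156 ,  0.05563334, -0.00705613]), 'gripper_width': 0.08548427704930026}
```

View pics/top0.png

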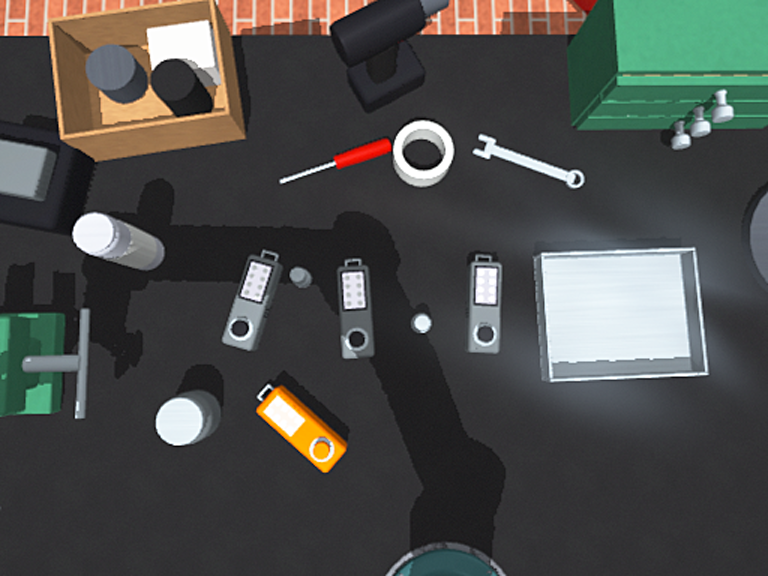

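View pics/scene0.png

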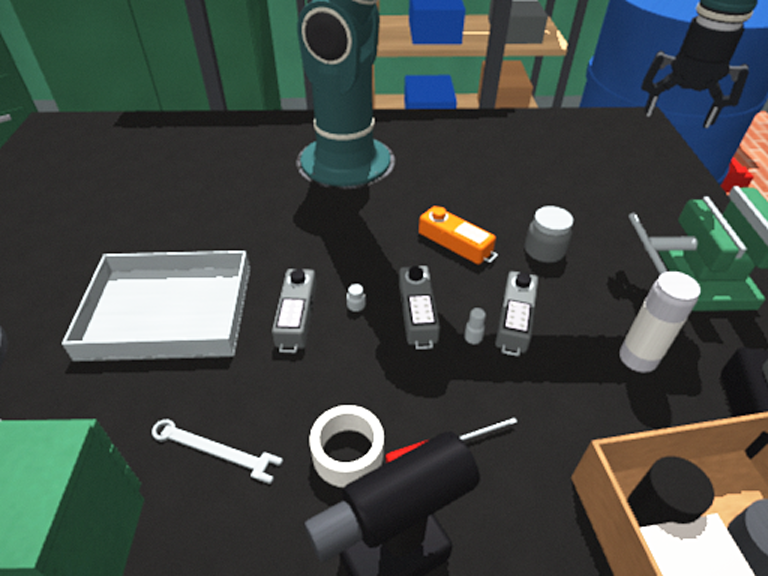

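The three grey lamps in the top view (1.5x pixels) are left at (248,300) with its button at (240,327), middle at (355,310) with its button at (356,340), and right at (485,303) with its button at (485,334). The look-alike is the orange lamp at (303,428), which I'll leave alone. The tall socket is at (300,276), the short one at (421,323), and the tray at (622,314).

```bash
cat > m.py <<'E'
from h import *
import pickle
c=pickle.load(open('top.pkl','rb')); s=pickle.load(open('scene.pkl','rb'))
im=c['pixels']; hsv=cv2.cvtColor(im,cv2.COLOR_BGR2HSV)
def blobs(im,roi,lo,hi,amin):
    x0,y0,x1,y1=roi; g=im[y0:y1,x0:x1].min(2); g2=im[y0:y1,x0:x1].max(2)
    m=((g>=lo)&(g2<=hi)).astype(np.uint8); n,l,st,ce=cv2.connectedComponentsWithStats(m)
    return [(st[i,4],(ce[i]+[x0,y0]).round(1),(st[i,2:4])) for i in range(1,n) if st[i,4]>=amin]
for k,roi in dict(a=(140,160,195,240),b=(215,165,262,245),c=(300,160,345,242)).items():
    x0,y0,x1,y1=roi
    print(k,'white',blobs(im,roi,170,255,20),'dark',[b for b in blobs(im,roi,0,42,20) if b[0]<200])
    m=(im[y0:y1,x0:x1].min(2)>60).astype(np.uint8)
    cs,_=cv2.findContours(m,cv2.RETR_EXTERNAL,2); q=max(cs,key=cv2.contourArea); r=cv2.minAreaRect(q); print(' body',np.array(r[0])+[x0,y0],r[1:])
sim=s['pixels']
# scene: dark buttons
out=[]
a=cv2.resize(im[160:245,130:350],None,fx=3.6,fy=3.6,interpolation=cv2.INTER_CUBIC)
b=cv2.resize(sim[160:245,160:380],None,fx=3.6,fy=3.6,interpolation=cv2.INTER_CUBIC)
cv2.imwrite('pics/crop0.png',np.vstack([a,b])[:600,:800])
E
python3 m.py
```

```text
a white [(np.int32(325), array([170. , 187.3]), array([20, 26], dtype=int32)), (np.int32(81), array([160.8, 220.3]), array([17, 15], dtype=int32))] dark [(np.int32(24), array([160. , 217.1]), array([11,  9], dtype=int32))]
 body [168.75000191 199.24999237] ((24.349536895751953, 68.30518341064453), 18.43494987487793)
b white [(np.int32(318), array([235.3, 193.2]), array([15, 25], dtype=int32))] dark [(np.int32(60), array([237.3, 225.5]), array([10, 10], dtype=int32))]
 body [236.48615265 205.25077057] ((66.78590393066406, 21.688777923583984), 86.8201675415039)
c white [(np.int32(312), array([323.8, 190.3]), array([14, 24], dtype=int32)), (np.int32(75), array([322. , 224.2]), array([16, 15], dtype=int32))] dark [(np.int32(69), array([319.3, 170.5]), array([21, 10], dtype=int32))]
 body [322. 205.] ((72.0, 44.0), 90.0)
```

View pics/crop0.png

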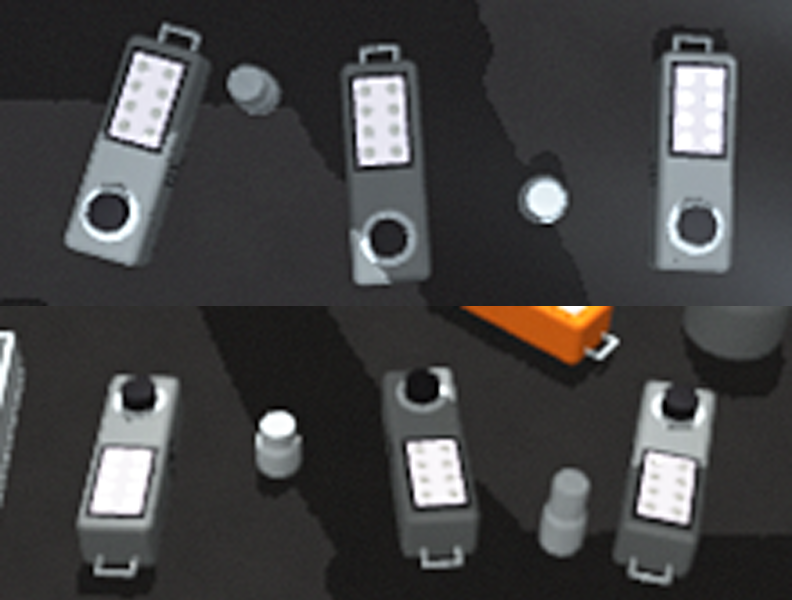

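```bash
python3 - <<'E'
from h import *
import pickle
c=pickle.load(open('top.pkl','rb')); s=pickle.load(open('scene.pkl','rb'))
B=dict(a=(160.3,218.0),b=(237.5,225.6),c=(322.8,222.6)); W=dict(a=(170,187.3),b=(235.3,193.2),c=(323.8,190.3)); S=dict(a=(348.6,184.8),b=(276.9,180.5),c=(198,182))
for k in B:
    b=onz(c,*B[k],.058); w=onz(c,*W[k],.0445); d=(w-b)[:2]; L=np.hypot(*d); u=d/L
    print(k,'btn',b.round(4),'scene btn',onz(s,*S[k],.058).round(4),'L',L.round(4),'yaw',np.degrees(np.arctan2(u[1],u[0])).round(1),'ctr',(b[:2]+.045*u).round(4))
for n,p in dict(tall=(200,184),short=(281,215.5)).items(): print(n,onz(c,*p,.062 if n=='tall' else .04).round(3))
# tray rim corners (1.5x pix) at z .045
for p in [(535,255),(695,248),(708,376),(545,381)]: print('tray',onz(c,p[0]/1.5,p[1]/1.5,.045).round(3))
for p in [(105,255),(247,252),(236,355),(66,355)]: print('tray scene',onz(s,p[0]/1.5,p[1]/1.5,.045).round(3))
st=arm.read_state();print(st['position'],st['time'])
E
```

```text
a btn [0.4689 0.3173 0.058 ] scene btn [0.4701 0.3179 0.058 ] L 0.0764 yaw -14.2 ctr [0.5125 0.3063]
b btn [0.4475 0.1359 0.058 ] scene btn [0.4507 0.1344 0.058 ] L 0.0786 yaw 3.7 ctr [0.4924 0.1388]
c btn [ 0.4505 -0.0672  0.058 ] scene btn [ 0.4526 -0.0705  0.058 ] L 0.0792 yaw -5.9 ctr [ 0.4953 -0.0718]
tall [0.548 0.224 0.062]
short [0.47  0.031 0.04 ]
tray [ 0.578 -0.159  0.045]
tray [ 0.586 -0.427  0.045]
tray [ 0.376 -0.431  0.045]
tray [ 0.374 -0.165  0.045]
tray scene [ 0.385 -0.426  0.045]
tray scene [ 0.382 -0.169  0.045]
tray scene [ 0.619 -0.151  0.045]
tray scene [ 0.614 -0.411  0.045]
[0.27243526 0.5895527  0.21341134] 0.1
```

```bash
python3 -m handwheel '{"delta_pos":[[20,-27,-5],[20,-27,-5],[20,-27,-5],[20,-27,-5],[20,-27,-5],[20,-27,-5],[20,-27,-5],[20,-27,-5],[20,-28,-5],[17,-28,-5],[0,0,-10],[0,0,0]],"turn":[[0,0,1],[0,0,1],[0,0,1],[0,0,1],[0,0,1],[0,0,1],[0,0,1],[0,0,1],[0,0,1],[0,0,1],[0,0,0.6],[0,0,0]],"gripper":[0,0,0,0,0,0,0,0,0,0,0,0]}' 40
python3 - <<'E'
from h import *
st=arm.read_state(); c=arm.camera('wrist'); print(st['position'],st['tcp_rot'],{k:v for k,v in c.items() if k!='pixels'})
cv2.imwrite('pics/w1.png',c['pixels'])
E
```

```text
time: 1.3
position: [0.469, 0.3169, 0.1528]
tcp_rot: [-179.9, -0.1, 165.7]
contact_force: [-0.4, 1.1, -0.1]
gripper_width: 0.0003
[0.46899289 0.31685083 0.15277619] [-1.79873764e+02 -1.19018171e-01  1.65692908e+02] {'fx': 297.3186396354542, 'fy': 297.3186396354542, 'cx': 260.1733536609318, 'cy': 192.6906881346829, 'T_tool_cam': array([[-4.71384584e-05, -9.49942121e-01, -3.12425933e-01,
         7.99203339e-02],
       [ 9.99999993e-01, -1.21232358e-05, -1.14017698e-04,
        -6.76959990e-05],
       [ 1.04522601e-04, -3.12425937e-01,  9.49942116e-01,
        -1.60637427e-01],
       [ 0.00000000e+00,  0.00000000e+00,  0.00000000e+00,
         1.00000000e+00]])}
```

View pics/w1.png

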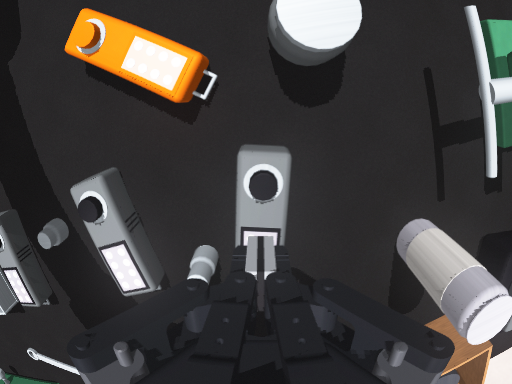

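The wrist view shows lamp a straight under the fingers with its button at (264,184), in line with the closed fingertips. Lamp b's button is at (93,209), and both sockets and the orange look-alike are clear of the fingers.

```bash
cat >> h.py <<'E'
from scipy.spatial.transform import Rotation as Rn
def wonz(c,st,u,v,z):
    a=np.array([u-c['cx'],v-c['cy']]); r=np.hypot(*a); th=r/c['fx']; d=np.r_[a/r*np.sin(th),np.cos(th)]
    R=Rn.from_euler('xyz',st['tcp_rot'],degrees=True).as_matrix(); T=c['T_tool_cam']
    o=R@T[:3,3]+st['position']; d=R@T[:3,:3]@d; return o+d*(z-o[2])/d[2]
E
python3 - <<'E'
from h import *
st=arm.read_state(); c=arm.camera('wrist')
for n,u,v,z in [('a btn',264,184,.058),('a endL',239,149,.044),('a endR',289,149,.044),('b btn',92,209,.058),('b win',125,267,.0445)]: print(n,wonz(c,st,u,v,z).round(4))
E
```

```text
a btn [0.4655 0.3224 0.058 ]
a endL [0.4313 0.3074 0.044 ]
a endR [0.4425 0.3521 0.044 ]
b btn [0.4471 0.143  0.058 ]
b win [0.5262 0.1424 0.0445]
```

```bash
python3 -m handwheel '{"delta_pos":[[-1,2,-20],[0,0,-20],[0,0,-20],[0,0,-7],[0,0,-3],[0,0,-3],[0,0,-3],[0,0,0]],"turn":[[0,0,0],[0,0,0],[0,0,0],[0,0,0],[0,0,0],[0,0,0],[0,0,0],[0,0,0]],"gripper":[0,0,0,0,0,0,0,0]}'
python3 -m handwheel '{"delta_pos":[[0,0,-2],[0,0,-2],[0,0,-2],[0,0,0]],"turn":[[0,0,0],[0,0,0],[0,0,0],[0,0,0]],"gripper":[0,0,0,0]}'
```

```text
time: 2.2
position: [0.4688, 0.3203, 0.0786]
tcp_rot: [180.0, 0.0, 165.8]
contact_force: [-0.5, -0.5, 0.0]
gripper_width: -0.0
time: 2.6
position: [0.4685, 0.3199, 0.072]
tcp_rot: [-180.0, -0.0, 165.8]
contact_force: [-0.3, 0.5, -0.3]
gripper_width: 0.0
```

```bash
python3 -m handwheel '{"delta_pos":[[0,0,-1.5],[0,0,-1.5],[0,0,0]],"turn":[[0,0,0],[0,0,0],[0,0,0]],"gripper":[0,0,0]}'
python3 -m handwheel '{"delta_pos":[[0,0,-1.5],[0,0,0]],"turn":[[0,0,0],[0,0,0]],"gripper":[0,0]}'
```

```text
time: 2.9
position: [0.4685, 0.32, 0.069]
tcp_rot: [-180.0, -0.0, 165.8]
contact_force: [-0.3, -0.1, 0.1]
gripper_width: 0.0002
time: 3.1
position: [0.4686, 0.32, 0.0676]
tcp_rot: [-180.0, -0.0, 165.8]
contact_force: [-0.1, 0.8, -0.7]
gripper_width: 0.0
```

```bash
python3 - <<'E'
from h import *
c=arm.camera('scene')['pixels']; w=arm.camera('wrist')['pixels']
a=cv2.resize(c[120:240,290:410],(480,480),interpolation=cv2.INTER_CUBIC); b=cv2.resize(w[120:280,200:320],(320,427),interpolation=cv2.INTER_CUBIC)
b=np.vstack([b,np.zeros((53,320,3),np.uint8)]); cv2.imwrite('pics/p1.png',np.hstack([a,b]))
print(arm.read_state()['contact_force'],arm.read_state()['position'])
E
```

```text
[ 1.0703922  -0.35786823 -0.27749975] [0.46864544 0.3200389  0.06775601]
```

View pics/p1.png

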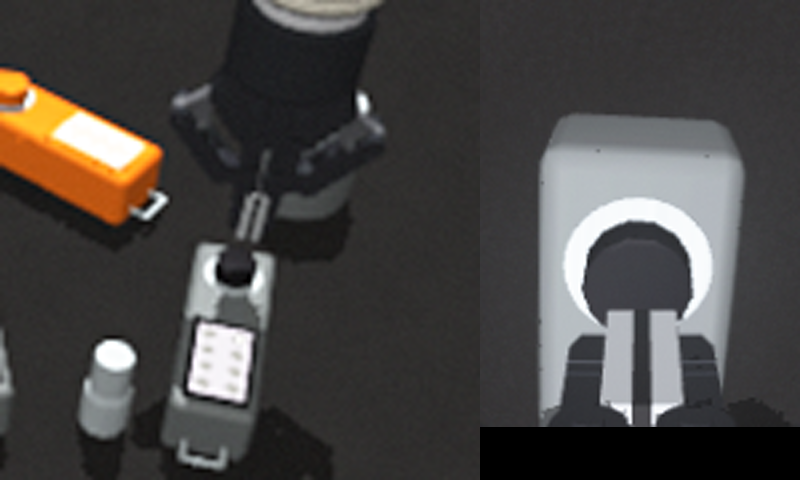

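```bash
python3 - <<'E'
from h import *
import pickle
s=pickle.load(open('scene.pkl','rb'))
for z in (.0458,.055,.065,.075,.09): print(z,np.round(proj(s,[.4686,.320,z]),1),np.round(proj(s,[.4796,.317,z]),1))
print('btn top',np.round(proj(s,[.468,.319,.058]),1),np.round(proj(s,[.468,.319,.046]),1))
E
```

```text
0.0458 [348.4 187.7] [348.1 190.8]
0.055 [349.1 185.2] [348.8 188.2]
0.065 [349.8 182.4] [349.6 185.4]
0.075 [350.6 179.6] [350.3 182.6]
0.09 [351.8 175.3] [351.5 178.3]
btn top [348.9 184.2] [348.  187.5]
```

The picture shows the fingertips still above the button, which is not pressed yet. The tip pixel is about (352,180) in the scene view and (262,236) in the wrist view, which triangulates to TCP height. I'll keep lowering and watch the force.

```bash
Z='0'; python3 -m handwheel '{"delta_pos":[[0,0,-2],[0,0,-2],[0,0,-2],[0,0,0]],"turn":[[0,0,0],[0,0,0],[0,0,0],[0,0,0]],"gripper":[0,0,0,0]}' | grep -E 'pos|force'
python3 -m handwheel '{"delta_pos":[[0,0,-2],[0,0,-2],[0,0,0]],"turn":[[0,0,0],[0,0,0],[0,0,0]],"gripper":[0,0,0]}'| grep -E 'pos|force'
```

```text
position: [0.4684, 0.3199, 0.0614]
contact_force: [-0.0, -0.1, -0.2]
position: [0.4684, 0.3199, 0.0575]
contact_force: [0.6, -0.1, 0.1]
```

```bash
python3 -m handwheel '{"delta_pos":[[0,0,-2],[0,0,0]],"turn":[[0,0,0],[0,0,0]],"gripper":[0,0]}' | grep -E 'pos|force'
python3 -m handwheel '{"delta_pos":[[0,0,-2],[0,0,0]],"turn":[[0,0,0],[0,0,0]],"gripper":[0,0]}'| grep -E 'pos|force'
```

```text
position: [0.4685, 0.32, 0.0555]
contact_force: [-0.3, -0.4, 0.4]
position: [0.4685, 0.32, 0.0536]
contact_force: [-0.1, 0.2, -0.9]
```

```bash
python3 - <<'E'
from h import *
c=arm.camera('scene')['pixels']; w=arm.camera('wrist')['pixels']
a=cv2.resize(c[150:220,315:385],(500,500),interpolation=cv2.INTER_CUBIC); b=cv2.resize(w[120:320,200:320],(300,500),interpolation=cv2.INTER_CUBIC)
cv2.imwrite('pics/p2.png',np.hstack([a,b]))
print(arm.read_state()['contact_force'],arm.read_state()['effort'],arm.read_state()['position'])
E
```

```text
[-0.32297365  0.27096511 -0.68329896] [-2.05225027e-03 -5.00885653e+01  6.30387403e-01 -1.79474831e+01
  8.01081362e-03  1.61547126e-03  7.82929374e-05] [0.46862943 0.32002704 0.05372094]
```

View pics/p2.png

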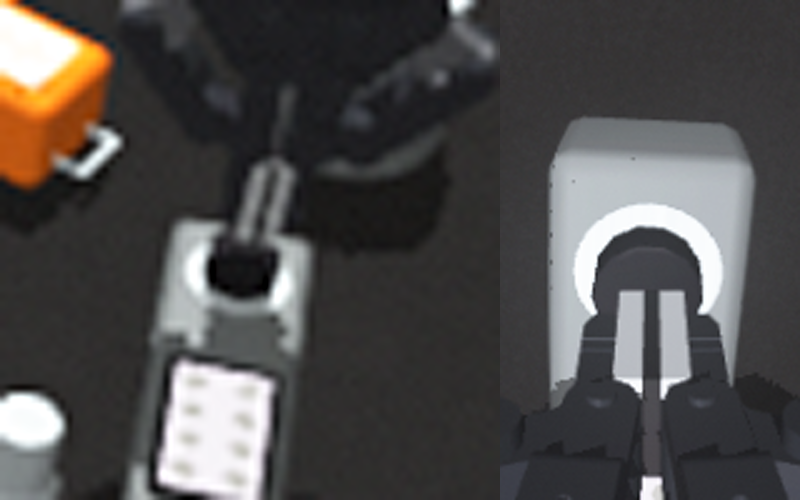

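The button is still up, and the light fingertip ends at scene pixel (351,184), above the button. The tips sit farther back than the description says, so I'll keep going down in small steps.

```bash
python3 -m handwheel '{"delta_pos":[[0,0,-2],[0,0,-2],[0,0,0]],"turn":[[0,0,0],[0,0,0],[0,0,0]],"gripper":[0,0,0]}' | grep -E 'pos|force'
python3 -m handwheel '{"delta_pos":[[0,0,-2],[0,0,0]],"turn":[[0,0,0],[0,0,0]],"gripper":[0,0]}'| grep -E 'pos|force'
```

```text
position: [0.4684, 0.3199, 0.0494]
contact_force: [1.0, 0.2, -0.5]
position: [0.4685, 0.32, 0.0475]
contact_force: [-0.6, 0.3, 0.3]
```

```bash
python3 -m handwheel '{"delta_pos":[[0,0,-2],[0,0,0]],"turn":[[0,0,0],[0,0,0]],"gripper":[0,0]}' | grep -E 'pos|force'
python3 -m handwheel '{"delta_pos":[[0,0,-2],[0,0,0]],"turn":[[0,0,0],[0,0,0]],"gripper":[0,0]}'| grep -E 'pos|force'
```

```text
position: [0.4686, 0.32, 0.0455]
contact_force: [0.3, 0.7, -0.2]
position: [0.4685, 0.32, 0.0435]
contact_force: [0.0, 0.6, -0.3]
```

```bash
python3 -m handwheel '{"delta_pos":[[0,0,-2],[0,0,0]],"turn":[[0,0,0],[0,0,0]],"gripper":[0,0]}' | grep -E 'pos|force'
```

```text
position: [0.4685, 0.3199, 0.0415]
contact_force: [-0.1, -0.3, 0.5]
```

```bash
python3 -m handwheel '{"delta_pos":[[0,0,-2],[0,0,0]],"turn":[[0,0,0],[0,0,0]],"gripper":[0,0]}' | grep -E 'pos|force'
python3 -m handwheel '{"delta_pos":[[0,0,-2],[0,0,0]],"turn":[[0,0,0],[0,0,0]],"gripper":[0,0]}'| grep -E 'pos|force'
```

```text
position: [0.4687, 0.3201, 0.0398]
contact_force: [-1.0, -0.6, 1.3]
position: [0.4688, 0.3201, 0.0378]
contact_force: [-0.7, -0.6, 1.9]
```

```bash
python3 - <<'E'
from h import *
c=arm.camera('scene')['pixels']; w=arm.camera('wrist')['pixels']
a=cv2.resize(c[150:220,315:385],(500,500),interpolation=cv2.INTER_CUBIC); b=cv2.resize(w[120:320,200:320],(300,500),interpolation=cv2.INTER_CUBIC)
cv2.imwrite('pics/p3.png',np.hstack([a,b]))
E
```

```text
(no output)
```

View pics/p3.png

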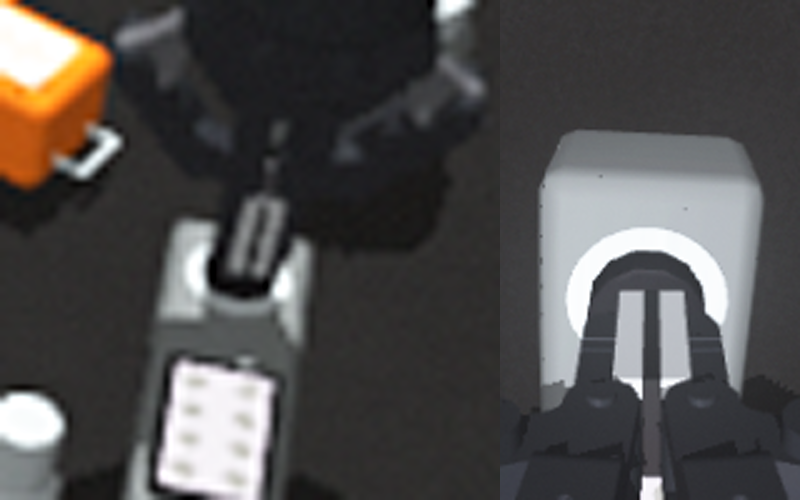

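Contact came at TCP z ≈ 0.040 with the fingertips on the button (scene crop (245,270)). So the tips sit about 17.5 mm behind the reported TCP, and everything is offset by about 40 mm. I expect the stop at z ≈ 0.0285.

```bash
python3 -m handwheel '{"delta_pos":[[0,0,-2],[0,0,-2],[0,0,-2],[0,0,0]],"turn":[[0,0,0],[0,0,0],[0,0,0],[0,0,0]],"gripper":[0,0,0,0]}' | grep -E 'pos|force'
python3 -m handwheel '{"delta_pos":[[0,0,-2],[0,0,0]],"turn":[[0,0,0],[0,0,0]],"gripper":[0,0]}'| grep -E 'pos|force'
```

```text
position: [0.4688, 0.3201, 0.0316]
contact_force: [0.5, 0.5, 2.4]
position: [0.4688, 0.3201, 0.0297]
contact_force: [0.2, 0.6, 3.6]
```

```bash
python3 -m handwheel '{"delta_pos":[[0,0,-1],[0,0,0]],"turn":[[0,0,0],[0,0,0]],"gripper":[0,0]}' | grep -E 'pos|force'
python3 -m handwheel '{"delta_pos":[[0,0,-1],[0,0,0]],"turn":[[0,0,0],[0,0,0]],"gripper":[0,0]}'| grep -E 'pos|force'
```

```text
position: [0.4688, 0.3201, 0.0291]
contact_force: [-0.8, -0.6, 5.0]
position: [0.4688, 0.3202, 0.029]
contact_force: [-3.5, -0.9, 13.2]
```

```bash
python3 -m handwheel '{"delta_pos":[[0,0,0],[0,0,0],[0,0,0],[0,0,0]],"turn":[[0,0,0],[0,0,0],[0,0,0],[0,0,0]],"gripper":[0,0,0,0]}' | grep -E 'pos|force'
python3 -m handwheel '{"delta_pos":[[0,0,-0.5],[0,0,0],[0,0,2],[0,0,2],[0,0,3],[0,0,2],[0,0,0],[0,0,0]],"turn":[[0,0,0],[0,0,0],[0,0,0],[0,0,0],[0,0,0],[0,0,0],[0,0,0],[0,0,0]],"gripper":[0,0,0,0,0,0,0,0]}'| grep -E 'time|pos|force'
```

```text
position: [0.4688, 0.3202, 0.029]
contact_force: [-2.3, -1.6, 13.2]
time: 8.2
position: [0.4688, 0.3201, 0.0362]
contact_force: [0.1, -0.1, 1.5]
```

```bash
python3 -m handwheel '{"delta_pos":[[0,0,5],[0,0,10],[0,0,15],[0,0,15],[0,0,0]],"turn":[[0,0,0],[0,0,0],[0,0,0],[0,0,0],[0,0,0]],"gripper":[0,0,0,0,0]}'| grep -E 'time|pos|force'
cat > sc.py <<'E'
from h import *
import sys
n,x=sys.argv[1],int(sys.argv[2])
st=arm.read_state(); w=arm.camera('wrist'); np.save('w_'+n,w['pixels']); c=arm.camera('scene')['pixels']
a=cv2.resize(c[150:220,x-35:x+35],(420,420),interpolation=cv2.INTER_CUBIC); b=cv2.resize(w['pixels'][80:290,170:360],(380,420),interpolation=cv2.INTER_CUBIC)
cv2.imwrite(f'pics/{n}.png',np.hstack([a,b]))
E
python3 sc.py a1 350
```

```text
time: 8.7
position: [0.4702, 0.3212, 0.0843]
contact_force: [0.2, -0.0, 0.4]
```

View pics/a1.png

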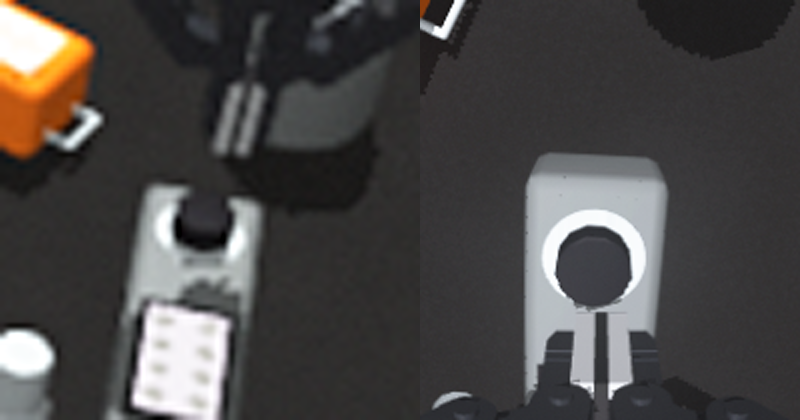

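Lamp a's button is up again: the force was still 1.5 N at 7 mm above the stop, and it stands proud in the scene crop at (203,215). So a has failed. Next I'll check the wrist geometry for an offset, using the two heights.

```bash
python3 - <<'E'
from h import *
c=arm.camera('wrist'); s1=dict(position=np.array([.469,.3169,.1528]),tcp_rot=[-179.87,-.12,165.69]); s2=arm.read_state()
for dz in (0,.02,.04,.05):
    r=[]
    for s,p in ((s1,(264,184)),(s2,(256.5,214))):
        t=dict(s); t['position']=np.array(s['position'])+[0,0,dz]; r.append(wonz(c,t,*p,.058)[:2].round(4))
    t=dict(s1); t['position']=s1['position']+[0,0,dz]; r+=[wonz(c,t,92,209,.058)[:2].round(4)]
    print(dz,*r)
E
```

```text
0 [0.4656 0.321 ] [0.4637 0.3186] [0.4469 0.1419]
0.02 [0.4714 0.3197] [0.4716 0.3163] [0.4512 0.1267]
0.04 [0.4771 0.3185] [0.4795 0.314 ] [0.4555 0.1114]
0.05 [0.48   0.3179] [0.4834 0.3129] [0.4577 0.1038]
```

```bash
python3 -m handwheel '{"delta_pos":[[-4,-30,0],[-4,-30,0],[-4,-30,0],[-4,-30,0],[-3,-30,0],[-3,-34,0],[0,0,-10],[0,0,-10],[0,0,0]],"turn":[[0,0,2],[0,0,2],[0,0,2],[0,0,2],[0,0,0],[0,0,0],[0,0,0],[0,0,0],[0,0,0]],"gripper":[0,0,0,0,0,0,0,0,0]}'
python3 - <<'E'
from h import *
st=arm.read_state(); w=arm.camera('wrist'); im=w['pixels']; print(st['position'])
g=(im.max(2)<70).astype(np.uint8); h=(im[120:240,190:330].min(2)>200).astype(np.uint8)
n,l,s,ce=cv2.connectedComponentsWithStats(h); print([(s[i],ce[i]+[190,120]) for i in range(1,n) if s[i,4]>60])
cv2.imwrite('w_b.png',im)
E
```

```text
time: 9.75
position: [0.4455, 0.1367, 0.0597]
tcp_rot: [-179.9, -0.2, 173.9]
contact_force: [-0.4, 0.2, 1.2]
gripper_width: 0.0001
[0.4454843  0.13665601 0.0596824 ]
[(array([ 39,  82,  58,  38, 780], dtype=int32), array([258.22820513, 217.48461538]))]
```

```bash
python3 -m handwheel '{"delta_pos":[[1,0,-6],[1,0,-6],[0,0,-4],[0,0,-2],[0,0,-2],[0,0,-2],[0,0,-2],[0,0,-2],[0,0,-1],[0,0,0]],"turn":[[0,0,0],[0,0,0],[0,0,0],[0,0,0],[0,0,0],[0,0,0],[0,0,0],[0,0,0],[0,0,0],[0,0,0]],"gripper":[0,0,0,0,0,0,0,0,0,0]}'| grep -E 'pos|force'
python3 -m handwheel '{"delta_pos":[[0,0,-1.5],[0,0,0]],"turn":[[0,0,0],[0,0,0]],"gripper":[0,0]}'| grep -E 'pos|force'
```

```text
position: [0.4486, 0.1361, 0.0343]
contact_force: [-1.4, 1.0, 2.5]
position: [0.4486, 0.1361, 0.0328]
contact_force: [-0.9, 0.8, 3.5]
```

```bash
python3 -m handwheel '{"delta_pos":[[0,0,-1],[0,0,0]],"turn":[[0,0,0],[0,0,0]],"gripper":[0,0]}'| grep -E 'pos|force'
```

```text
position: [0.4486, 0.1361, 0.0317]
contact_force: [-1.7, 0.5, 3.6]
```

```bash
python3 -m handwheel '{"delta_pos":[[0,0,-1.5],[0,0,0]],"turn":[[0,0,0],[0,0,0]],"gripper":[0,0]}'| grep -E 'pos|force'
python3 -m handwheel '{"delta_pos":[[0,0,-1],[0,0,0]],"turn":[[0,0,0],[0,0,0]],"gripper":[0,0]}'| grep -E 'pos|force'
```

```text
position: [0.4486, 0.1361, 0.0302]
contact_force: [-2.2, 0.5, 4.6]
position: [0.4486, 0.1361, 0.0292]
contact_force: [-2.0, 0.5, 3.6]
```

```bash
python3 -m handwheel '{"delta_pos":[[0,0,-1],[0,0,0]],"turn":[[0,0,0],[0,0,0]],"gripper":[0,0]}'| grep -E 'pos|force'
python3 -m handwheel '{"delta_pos":[[0,0,-0.5],[0,0,0]],"turn":[[0,0,0],[0,0,0]],"gripper":[0,0]}'| grep -E 'pos|force'
```

```text
position: [0.4487, 0.1361, 0.029]
contact_force: [-4.0, 0.1, 12.3]
position: [0.4486, 0.1361, 0.0289]
contact_force: [-5.2, 0.3, 17.1]
```

```bash
python3 -m handwheel '{"delta_pos":[[0,0,0],[0,0,0],[0,0,0],[0,0,2],[0,0,3],[0,0,3],[0,0,0],[0,0,0]],"turn":[[0,0,0],[0,0,0],[0,0,0],[0,0,0],[0,0,0],[0,0,0],[0,0,0],[0,0,0]],"gripper":[0,0,0,0,0,0,0,0]}'| grep -E 'time|pos|force'
python3 -m handwheel '{"delta_pos":[[0,0,0]],"turn":[[0,0,0]],"gripper":[0]}'| grep -E 'pos|force'
python3 -m handwheel '{"delta_pos":[[0,0,5],[0,0,10],[0,0,15],[0,0,15],[0,0,0]],"turn":[[0,0,0],[0,0,0],[0,0,0],[0,0,0],[0,0,0]],"gripper":[0,0,0,0,0]}'| grep -E 'time|pos|force'
python3 sc.py b1 277
```

```text
time: 12.8
position: [0.4488, 0.1361, 0.0358]
contact_force: [-1.4, 0.5, 1.9]
position: [0.4488, 0.1361, 0.0357]
contact_force: [-1.0, 0.3, 1.6]
time: 13.4
position: [0.4502, 0.1363, 0.0828]
contact_force: [1.0, -0.1, 0.1]
```

b's button pushed back with about 1.7 N at 7 mm above the stop, so it looks failed too. I'll confirm that in a picture later. Now c.

```bash
python3 -m handwheel '{"delta_pos":[[0,-30,0],[0,-30,0],[0,-30,0],[0,-30,0],[0,-30,0],[1,-30,0],[0,-26,-5],[0,0,-10],[0,0,-10],[0,0,0]],"turn":[[0,0,0],[0,0,0],[0,0,0],[0,0,0],[0,0,0],[0,0,0],[0,0,0],[0,0,0],[0,0,0],[0,0,0]],"gripper":[0,0,0,0,0,0,0,0,0,0]}'
python3 - <<'E'
from h import *
st=arm.read_state(); w=arm.camera('wrist'); im=w['pixels']; print(st['position'])
h=(im[120:240,190:330].min(2)>200).astype(np.uint8)
n,l,s,ce=cv2.connectedComponentsWithStats(h); print([(s[i],ce[i]+[190,120]) for i in range(1,n) if s[i,4]>60])
cv2.imwrite('w_c.png',im)
E
```

```text
time: 14.5
position: [0.4481, -0.0687, 0.054]
tcp_rot: [180.0, -0.2, 173.9]
contact_force: [-0.3, -0.5, 0.2]
gripper_width: -0.0001
[ 0.44813539 -0.06874649  0.05399648]
[]
```

```bash
python3 - <<'E'
from h import *
im=cv2.imread('w_c.png')
for t in (130,150,170):
    h=(im[120:240,190:330].min(2)>t).astype(np.uint8)
    n,l,s,ce=cv2.connectedComponentsWithStats(h); print(t,[(s[i].tolist(),ce[i].round()+[190,120]) for i in range(1,n) if s[i,4]>60])
a=cv2.imread('pics/b1.png'); b=cv2.resize(im[80:290,170:360],(380,420)); 
cv2.imwrite('pics/bc.png',np.hstack([a[:,:420],b]))
E
```

```text
130 [([38, 90, 25, 30, 252], array([238., 223.])), ([88, 99, 6, 21, 91], array([280., 230.]))]
150 []
170 []
```

View pics/bc.png

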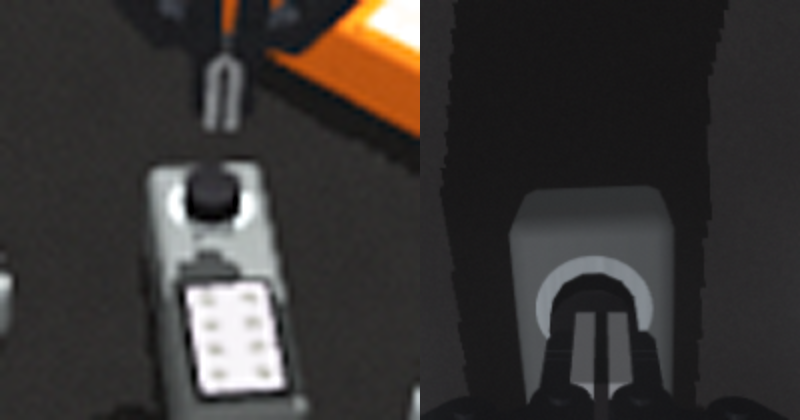

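Lamp b's button stands proud again at (212,190), so it has failed. For c, the wrist view shows the tips over its button, with the ring centre at (594,300) and the tips at (601,312).

```bash
python3 -m handwheel '{"delta_pos":[[1,0,-6],[2,0,-4],[0,0,-3],[0,0,-2],[0,0,-2],[0,0,-2],[0,0,-2],[0,0,-1.5],[0,0,0]],"turn":[[0,0,0],[0,0,0],[0,0,0],[0,0,0],[0,0,0],[0,0,0],[0,0,0],[0,0,0],[0,0,0]],"gripper":[0,0,0,0,0,0,0,0,0]}'| grep -E 'pos|force'
python3 -m handwheel '{"delta_pos":[[0,0,-1],[0,0,0]],"turn":[[0,0,0],[0,0,0]],"gripper":[0,0]}'| grep -E 'pos|force'
```

```text
position: [0.4528, -0.0697, 0.0332]
contact_force: [0.0, 1.7, 2.9]
position: [0.4528, -0.0698, 0.0323]
contact_force: [0.3, 3.2, 3.1]
```

```bash
python3 -m handwheel '{"delta_pos":[[0,0,-1],[0,0,0]],"turn":[[0,0,0],[0,0,0]],"gripper":[0,0]}'| grep -E 'pos|force'
```

```text
position: [0.4528, -0.0698, 0.0313]
contact_force: [-0.3, 2.8, 3.4]
```

```bash
python3 -m handwheel '{"delta_pos":[[0,0,-1],[0,0,-0.5],[0,0,0]],"turn":[[0,0,0],[0,0,0],[0,0,0]],"gripper":[0,0,0]}'| grep -E 'pos|force'
python3 -m handwheel '{"delta_pos":[[0,0,-1],[0,0,0]],"turn":[[0,0,0],[0,0,0]],"gripper":[0,0]}'| grep -E 'pos|force'
```

```text
position: [0.4528, -0.0699, 0.0298]
contact_force: [0.3, 3.0, 2.9]
position: [0.4528, -0.0699, 0.029]
contact_force: [-0.9, 3.7, 7.7]
```

```bash
python3 -m handwheel '{"delta_pos":[[0,0,-1],[0,0,0]],"turn":[[0,0,0],[0,0,0]],"gripper":[0,0]}'| grep -E 'pos|force'
```

```text
position: [0.4528, -0.0699, 0.0288]
contact_force: [-3.6, 3.9, 17.8]
```

```bash
python3 -m handwheel '{"delta_pos":[[0,0,0],[0,0,0],[0,0,0],[0,0,2],[0,0,3],[0,0,3],[0,0,0],[0,0,0]],"turn":[[0,0,0],[0,0,0],[0,0,0],[0,0,0],[0,0,0],[0,0,0],[0,0,0],[0,0,0]],"gripper":[0,0,0,0,0,0,0,0]}'| grep -E 'time|pos|force'
python3 -m handwheel '{"delta_pos":[[0,0,0]],"turn":[[0,0,0]],"gripper":[0]}'| grep -E 'pos|force'
python3 -m handwheel '{"delta_pos":[[0,0,5],[0,0,10],[0,0,20],[0,0,30],[0,0,30],[0,0,0]],"turn":[[0,0,0],[0,0,0],[0,0,0],[0,0,0],[0,0,0],[0,0,0]],"gripper":[0,0,0,0,0.5,1]}'| grep -E 'time|pos|force'
python3 sc.py c1 198
python3 - <<'E'
from h import *
w=np.load('w_c1.npy')
c=arm.camera('scene')['pixels']; cv2.imwrite('pics/c2.png',np.hstack([cv2.resize(c[140:250,60:300],None,fx=2.2,fy=2.2,interpolation=cv2.INTER_CUBIC),cv2.resize(w[90:332],(250,242))]))
E
```

```text
time: 17.35
position: [0.4524, -0.0703, 0.0356]
contact_force: [0.4, -0.3, -0.1]
position: [0.4524, -0.0702, 0.0356]
contact_force: [-0.2, -0.1, 0.1]
time: 18.05
position: [0.4556, -0.0703, 0.1351]
contact_force: [-0.8, 0.0, 0.1]
```

View pics/c2.png

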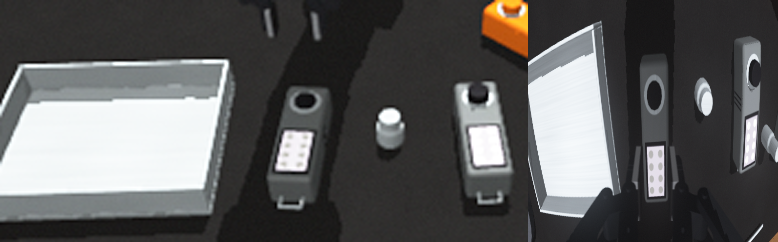

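c's button stays down: there was no force at 7 mm above the stop, and it looks flat at (303,100), while b's at (477,92) is proud. So c is sound, and a and b have failed. Fetching b.

```bash
python3 -m handwheel '{"delta_pos":[[5,30,0],[5,30,0],[5,30,0],[5,30,0],[5,30,0],[5,30,0],[5,29,-10],[0,0,-20],[0,0,-20],[0,0,0]],"turn":[[0,0,1.5],[0,0,1.5],[0,0,1.5],[0,0,1.5],[0,0,1.5],[0,0,1.3],[0,0,1],[0,0,0],[0,0,0],[0,0,0]],"gripper":[1,1,1,1,1,1,1,1,1,1]}'
python3 - <<'E'
from h import *
st=arm.read_state(); w=arm.camera('wrist'); im=w['pixels']; print(st['position'])
h=(im[100:300,160:360].min(2)>200).astype(np.uint8)
n,l,s,ce=cv2.connectedComponentsWithStats(h); print([(s[i].tolist(),(ce[i]+[160,100]).round(1), wonz(w,st,*(ce[i]+[160,100]),.044).round(4)) for i in range(1,n) if s[i,4]>60])
cv2.imwrite('pics/gb.png',im)
E
```

```text
time: 19.2
position: [0.4846, 0.1383, 0.0774]
tcp_rot: [-179.9, -0.4, -176.4]
contact_force: [-0.6, -0.2, -0.8]
gripper_width: 0.0856
[0.48462727 0.13832307 0.07741535]
[([71, 36, 56, 53, 853], array([259.7, 154.8]), array([0.442 , 0.1351, 0.044 ])), ([76, 133, 45, 65, 2807], array([257.7, 264.3]), array([0.5255, 0.1388, 0.044 ]))]
```

```bash
python3 -m handwheel '{"delta_pos":[[3,0,-20],[3,0,-20],[0,0,-20],[0,0,-15],[0,0,-10],[0,0,0],[0,0,0],[0,0,0],[0,0,0],[0,0,0],[0,0,0]],"turn":[[0,0,0],[0,0,0],[0,0,0],[0,0,0],[0,0,0],[0,0,0],[0,0,0],[0,0,0],[0,0,0],[0,0,0],[0,0,0]],"gripper":[1,1,1,1,1,1,0,0,0,0,0]}' 40
```

```text
time: 20.35
position: [0.4945, 0.1389, -0.0031]
tcp_rot: [180.0, 0.1, -176.4]
contact_force: [-0.5, -1.0, 5.3]
gripper_width: 0.0513
```

```bash
python3 -m handwheel '{"delta_pos":[[0,0,0],[0,0,8],[0,0,12],[0,0,20],[0,0,25],[0,0,30],[0,0,30],[0,0,0]],"turn":[[0,0,0],[0,0,0],[0,0,0],[0,0,0],[0,0,0],[0,0,0],[0,0,0],[0,0,0]],"gripper":[0,0,0,0,0,0,0,0]}' 60
python3 - <<'E'
from h import *
c=arm.camera('scene')['pixels']; t=arm.camera('top')['pixels']
cv2.imwrite('pics/lift.png',np.hstack([cv2.resize(c[90:250,190:350],(400,400)),cv2.resize(t[150:260,180:290],(400,400))]))
E
```

```text
time: 21.15
position: [0.4963, 0.1401, 0.1252]
tcp_rot: [179.9, 0.5, -176.4]
contact_force: [1.5, 1.5, -2.9]
gripper_width: 0.0511
```

View pics/lift.png

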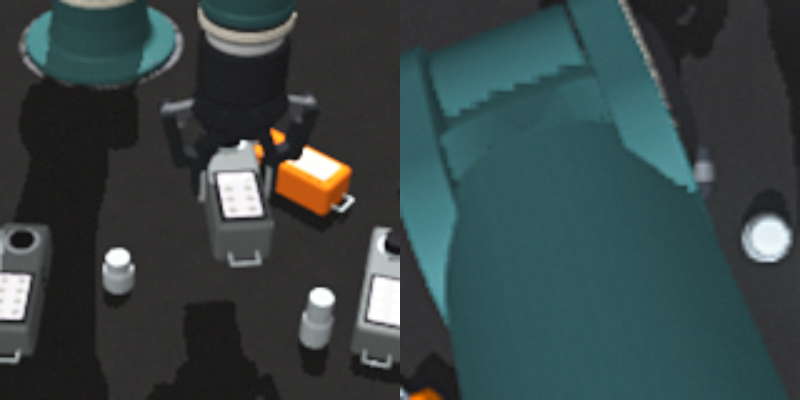

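Lamp b is held level at (238,200) in the scene crop, with a weight of 2.9 N on the wrist. Carrying it to the far slot of the tray.

```bash
python3 -m handwheel '{"delta_pos":[[0,-15,0],[0,-30,0],[-2,-35,0],[-2,-40,0],[-2,-40,0],[-2,-40,0],[-2,-40,0],[-2,-40,0],[-2,-40,0],[-2,-40,0],[-2,-40,0],[-2,-40,0]],"turn":[[0,0,0],[0,0,-0.2],[0,0,-0.2],[0,0,-0.2],[0,0,-0.2],[0,0,-0.2],[0,0,-0.2],[0,0,-0.2],[0,0,-0.2],[0,0,-0.2],[0,0,0],[0,0,0]],"gripper":[0,0,0,0,0,0,0,0,0,0,0,0]}'
python3 -m handwheel '{"delta_pos":[[0,-25,0],[0,-15,0],[0,-8,0],[0,0,0],[0,0,0]],"turn":[[0,0,0],[0,0,0],[0,0,0],[0,0,0],[0,0,0]],"gripper":[0,0,0,0,0]}'
```

```text
time: 22.45
position: [0.4712, -0.3028, 0.1189]
tcp_rot: [179.9, -0.2, -178.2]
contact_force: [-0.2, -0.6, -3.9]
gripper_width: 0.0509
time: 22.95
position: [0.4737, -0.3471, 0.1202]
tcp_rot: [179.9, -0.0, -178.1]
contact_force: [-0.3, 0.8, -4.3]
gripper_width: 0.051
```

```bash
python3 -m handwheel '{"delta_pos":[[1,-5,-10],[1,-4,-20],[0,0,-25],[0,0,-25],[0,0,-15],[0,0,-10],[0,0,-3],[0,0,0]],"turn":[[0,0,0],[0,0,0],[0,0,0],[0,0,0],[0,0,0],[0,0,0],[0,0,0],[0,0,0]],"gripper":[0,0,0,0,0,0,0,0]}'
python3 - <<'E'
from h import *
st=arm.read_state(); w=arm.camera('wrist'); im=w['pixels']; cv2.imwrite('pics/pb.png',im); c=arm.camera('scene')['pixels']; cv2.imwrite('pics/pbs.png',c)
E
```

```text
time: 23.75
position: [0.476, -0.358, 0.0129]
tcp_rot: [-180.0, 0.0, -178.2]
contact_force: [0.5, -0.5, -3.6]
gripper_width: 0.0514
```

```bash
python3 -m handwheel '{"delta_pos":[[0,0,-4],[0,0,-3],[0,0,-2],[0,0,0]],"turn":[[0,0,0],[0,0,0],[0,0,0],[0,0,0]],"gripper":[0,0,0,0]}' | grep -E 'pos|force'
python3 -m handwheel '{"delta_pos":[[0,0,-1],[0,0,-1],[0,0,0]],"turn":[[0,0,0],[0,0,0],[0,0,0]],"gripper":[0,0,0]}'| grep -E 'pos|force'
```

```text
position: [0.4755, -0.3578, 0.0035]
contact_force: [-0.4, 0.5, -3.2]
position: [0.4757, -0.3581, 0.0021]
contact_force: [-1.2, -0.0, -0.6]
```

```bash
python3 -m handwheel '{"delta_pos":[[0,0,-1],[0,0,0],[0,0,0],[0,0,0],[0,0,0]],"turn":[[0,0,0],[0,0,0],[0,0,0],[0,0,0],[0,0,0]],"gripper":[0,0.8,0.8,0.8,0.8]}'
python3 -m handwheel '{"delta_pos":[[0,0,5],[0,0,15],[0,0,25],[0,0,30],[0,0,35],[0,20,20],[0,30,0],[0,40,0],[0,40,0],[0,40,0],[0,40,0],[0,40,0]],"turn":[[0,0,0],[0,0,0],[0,0,0],[0,0,0],[0,0,0],[0,0,0],[0,0,0],[0,0,0],[0,0,0],[0,0,0],[0,0,0],[0,0,0]],"gripper":[0.8,0.8,0.8,0.8,0.8,0.8,0.8,0.8,0.8,1,1,1]}'
```

```text
time: 25.05
position: [0.4758, -0.358, 0.0008]
tcp_rot: [-180.0, 0.0, -178.2]
contact_force: [0.2, 0.5, -0.7]
gripper_width: 0.0684
time: 26.25
position: [0.4759, -0.1066, 0.1322]
tcp_rot: [-180.0, 0.1, -178.2]
contact_force: [1.2, -0.2, 1.0]
gripper_width: 0.0853
```

```bash
python3 -m handwheel '{"delta_pos":[[3,40,0],[3,40,0],[3,40,0],[3,40,0],[3,40,0],[3,40,0],[3,40,0],[3,40,0],[3,35,0],[3,30,-10],[2,12,-20],[0,0,-10]],"turn":[[0,0,-1.5],[0,0,-1.5],[0,0,-1.5],[0,0,-1.5],[0,0,-1.5],[0,0,-1.5],[0,0,-1.5],[0,0,-1.5],[0,0,-1.5],[0,0,-1.5],[0,0,-1],[0,0,0]],"gripper":[1,1,1,1,1,1,1,1,1,1,1,1]}'
python3 -m handwheel '{"delta_pos":[[0,0,0]],"turn":[[0,0,0]],"gripper":[1]}'
python3 - <<'E'
from h import *
st=arm.read_state(); w=arm.camera('wrist'); im=w['pixels']
h=(im[100:320,160:360].min(2)>200).astype(np.uint8)
n,l,s,ce=cv2.connectedComponentsWithStats(h); print([(s[i].tolist(),(ce[i]+[160,100]).round(1), wonz(w,st,*(ce[i]+[160,100]),.044).round(4)) for i in range(1,n) if s[i,4]>60])
cv2.imwrite('pics/ga.png',im)
c=arm.camera('scene')['pixels']; cv2.imwrite('pics/sb.png',c)
import pickle; s=pickle.load(open('scene.pkl','rb'))
print('pred btn',np.round(proj(s,[.427,-.359,.063]),1))
m=(c[140:250,40:165].max(2)<50).astype(np.uint8); n,l,q,ce=cv2.connectedComponentsWithStats(m); print([(q[i].tolist(),(ce[i]+[40,140]).round(1)) for i in range(1,n) if 25<q[i,4]<2000])
E
```

```text
time: 27.45
position: [0.5069, 0.2914, 0.0906]
tcp_rot: [180.0, -0.0, 166.0]
contact_force: [-0.2, -0.3, 0.3]
gripper_width: 0.0854
time: 27.55
position: [0.5067, 0.2877, 0.0899]
tcp_rot: [-179.8, -0.1, 165.8]
contact_force: [-0.1, -0.1, -0.4]
gripper_width: 0.0854
[([90, 6, 75, 181, 6062], array([285.1, 171.3]), array([0.4836, 0.3117, 0.044 ])), ([99, 114, 49, 67, 2792], array([281.9, 246.9]), array([0.5427, 0.296 , 0.044 ])), ([26, 136, 35, 61, 1013], array([201.2, 266.4]), array([0.5452, 0.2274, 0.044 ])), ([0, 147, 10, 18, 96], array([163.1, 252.8]), array([0.5261, 0.1996, 0.044 ])), ([191, 147, 9, 15, 74], array([356.4, 251.9]), array([0.5641, 0.3548, 0.044 ]))]
pred btn [ 88.2 175.3]
[([94, 26, 28, 1, 28], array([147.5, 166. ])), ([45, 35, 10, 8, 45], array([ 89. , 179.3])), ([3, 98, 113, 12, 908], array([ 98.6, 243.5]))]
```

b's button shows at scene (89,179), against a prediction of (88,175), so b lies in the tray slot. Now centre over a and grip it.

```bash
python3 -m handwheel '{"delta_pos":[[2,9,0],[2,9,0],[0,0,-5],[0,0,0]],"turn":[[0,0,0],[0,0,0],[0,0,0],[0,0,0]],"gripper":[1,1,1,1]}'
```

```text
time: 28.05
position: [0.5112, 0.3072, 0.0852]
tcp_rot: [-180.0, -0.0, 165.8]
contact_force: [-0.6, 0.1, -0.3]
gripper_width: 0.0854
```

```bash
python3 -m handwheel '{"delta_pos":[[0,0,-20],[0,0,-20],[0,0,-20],[0,0,-15],[0,0,-12],[0,0,0],[0,0,0],[0,0,0],[0,0,0],[0,0,0],[0,0,0]],"turn":[[0,0,0],[0,0,0],[0,0,0],[0,0,0],[0,0,0],[0,0,0],[0,0,0],[0,0,0],[0,0,0],[0,0,0],[0,0,0]],"gripper":[1,1,1,1,1,1,0,0,0,0,0]}' 60
python3 -m handwheel '{"delta_pos":[[0,0,0],[0,0,8],[0,0,12],[0,0,20],[0,0,25],[0,0,30],[0,0,30],[0,0,0]],"turn":[[0,0,0],[0,0,0],[0,0,0],[0,0,0],[0,0,0],[0,0,0],[0,0,0],[0,0,0]],"gripper":[0,0,0,0,0,0,0,0]}'
```

```text
time: 29.15
position: [0.5124, 0.3072, 0.0002]
tcp_rot: [179.9, 0.1, 165.8]
contact_force: [-1.5, -1.5, 5.2]
gripper_width: 0.0513
time: 29.95
position: [0.5143, 0.3089, 0.129]
tcp_rot: [179.6, 0.4, 165.8]
contact_force: [1.2, 0.9, -3.8]
gripper_width: 0.0513
```

```bash
python3 -m handwheel '{"delta_pos":[[0,-15,0],[-2,-30,0],[-3,-35,0],[-4,-40,0],[-4,-40,0],[-4,-40,0],[-4,-40,0],[-4,-40,0],[-4,-40,0],[-4,-40,0],[-4,-40,0],[-4,-40,0]],"turn":[[0,0,0],[0,0,1],[0,0,1.5],[0,0,1.5],[0,0,1.5],[0,0,1.5],[0,0,1.5],[0,0,1.5],[0,0,1.5],[0,0,1.5],[0,0,1.5],[0,0,1.5]],"gripper":[0,0,0,0,0,0,0,0,0,0,0,0]}'
python3 -m handwheel '{"delta_pos":[[0,-35,0],[0,-30,0],[0,-20,0],[0,-8,0],[0,0,0],[0,0,0]],"turn":[[0,0,0],[0,0,0],[0,0,0],[0,0,0],[0,0,0],[0,0,0]],"gripper":[0,0,0,0,0,0]}'
```

```text
time: 31.15
position: [0.4681, -0.135, 0.1224]
tcp_rot: [180.0, -0.2, -178.2]
contact_force: [1.5, -0.0, -3.3]
gripper_width: 0.0513
time: 31.75
position: [0.47, -0.2246, 0.1231]
tcp_rot: [179.9, -0.1, -178.1]
contact_force: [-0.6, 1.2, -3.1]
gripper_width: 0.0512
```

```bash
python3 -m handwheel '{"delta_pos":[[1,-7,-5],[1,-6,-20],[0,0,-25],[0,0,-25],[0,0,-18],[0,0,-10],[0,0,-3],[0,0,0]],"turn":[[0,0,0],[0,0,0],[0,0,0],[0,0,0],[0,0,0],[0,0,0],[0,0,0],[0,0,0]],"gripper":[0,0,0,0,0,0,0,0]}'
python3 -m handwheel '{"delta_pos":[[0,0,-4],[0,0,-3],[0,0,-1],[0,0,0]],"turn":[[0,0,0],[0,0,0],[0,0,0],[0,0,0]],"gripper":[0,0,0,0]}' | grep -E 'pos|force'
```

```text
time: 32.55
position: [0.4729, -0.2388, 0.0178]
tcp_rot: [180.0, 0.0, -178.2]
contact_force: [0.3, 0.6, -3.5]
gripper_width: 0.0517
position: [0.4727, -0.239, 0.0099]
contact_force: [0.3, -0.1, -4.0]
```

```bash
python3 -m handwheel '{"delta_pos":[[0,0,-2],[0,0,-2],[0,0,0]],"turn":[[0,0,0],[0,0,0],[0,0,0]],"gripper":[0,0,0]}' | grep -E 'pos|force'
python3 -m handwheel '{"delta_pos":[[0,0,-1],[0,0,0]],"turn":[[0,0,0],[0,0,0]],"gripper":[0,0]}'| grep -E 'pos|force'
```

```text
position: [0.4724, -0.2389, 0.0055]
contact_force: [0.5, 0.4, -3.6]
position: [0.4727, -0.2389, 0.0052]
contact_force: [-1.5, 0.2, 2.8]
```

Touchdown at z = 0.005, as predicted. Release, rise and withdraw towards +y.

```bash
python3 -m handwheel '{"delta_pos":[[0,0,0],[0,0,0],[0,0,0],[0,0,0],[0,0,0]],"turn":[[0,0,0],[0,0,0],[0,0,0],[0,0,0],[0,0,0]],"gripper":[0.8,0.8,0.8,0.8,0.8]}'
python3 -m handwheel '{"delta_pos":[[0,0,5],[0,0,15],[0,0,25],[0,0,35],[0,0,40],[0,0,40],[0,30,10],[0,40,0],[0,40,0],[0,40,0],[0,40,0],[0,40,0]],"turn":[[0,0,0],[0,0,0],[0,0,0],[0,0,0],[0,0,0],[0,0,0],[0,0,0],[0,0,0],[0,0,0],[0,0,0],[0,0,0],[0,0,0]],"gripper":[0.8,0.8,0.8,0.8,0.8,0.8,0.8,0.8,0.8,0.8,0.8,0.8]}'
python3 -m handwheel '{"delta_pos":[[0,40,0],[0,40,0],[0,40,0],[0,30,0],[0,20,0],[0,0,0],[0,0,0]],"turn":[[0,0,0],[0,0,0],[0,0,0],[0,0,0],[0,0,0],[0,0,0],[0,0,0]],"gripper":[0.8,0.8,0.8,0.8,0.8,0.8,0.8]}'
python3 - <<'E'
from h import *
c=arm.camera('scene')['pixels']; t=arm.camera('top')['pixels']
cv2.imwrite('pics/final.png',np.hstack([cv2.resize(c[140:260,30:310],(420,300))[:, :420],cv2.resize(t[140:270,220:490],(380,300))]))
E
```

```text
time: 33.95
position: [0.4727, -0.239, 0.0048]
tcp_rot: [-180.0, 0.0, -178.2]
contact_force: [0.2, 0.6, 0.3]
gripper_width: 0.0683
time: 35.15
position: [0.4726, -0.0075, 0.1763]
tcp_rot: [-180.0, 0.1, -178.2]
contact_force: [1.2, -0.7, -0.4]
gripper_width: 0.0684
time: 35.85
position: [0.4727, 0.1607, 0.1756]
tcp_rot: [-180.0, 0.1, -178.2]
contact_force: [-0.4, -0.3, 0.1]
gripper_width: 0.0681
```

View pics/final.png

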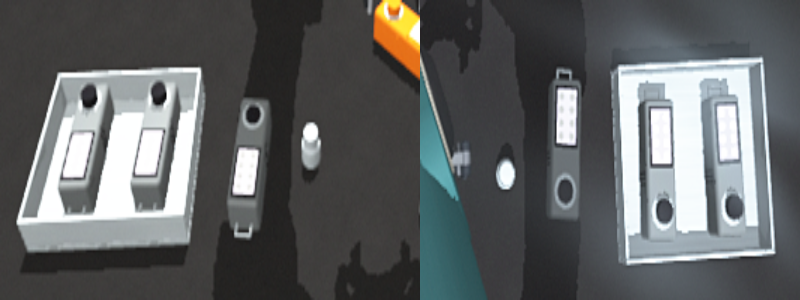

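Both failed lamps lie flat on the tray floor, side by side, with their buttons up at (90,95) and (158,93) in the scene half. Lamp c is in place with its button down at (253,113), and the short socket has not moved. The arm is clear, so I'm handing in.

```bash
python3 -c "
from workcell import arm
print(arm.finish_job())"
```

```text
the job is handed in; nothing more can be done
None
```

I tested the three lamps from left to right; a and b failed and are in the reject tray, and c is sound and still where it lay. I pressed each button to its stop at about 13 to 18 N, held it for at least 0.3 s and let go.

- **Lamps a and b:** at 7 mm above the stop their buttons still pushed back with about 1.5 to 1.9 N, and the pictures showed them standing up again. I gripped each across its width, lowered it until the wrist force showed it touching the tray floor, and then released it. The last picture shows both flat and right way up, side by side.
- **Lamp c:** there was no force at 7 mm above the stop, and its button stays flat in the last picture.
- **Other checks:** the short socket stood unmoved in the last picture. The orange look-alike was never touched. I handed in at about 36 s with the arm clear. The last picture left out the tall socket, tape roll, wrench, screwdriver, spray can and grease jar, so I did not re-check those.

**Disagreement:** contact came with the fingertips about 17 mm behind the reported tool point, not 22 mm ahead of it as described. I set the press and grip heights from contact force and pictures instead, which cost a few extra seconds on the first press. Camera position estimates differed by up to 6 mm, well within what the pressing and gripping needed.

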